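# Shuffle the hexagon insert home in the height gauge base

## Task

Take the hexagon-footed gauge insert out of the red fibre box and put it in the pocket of the bright steel height gauge base. The key ring down in the pocket is clamped a little off centre and slightly turned, nobody knows how, so feel and shuffle the foot about until it drops fully home, its hexagon flush with the top of the base; then let go, and leave the bell, clip and dividers where they are.

Things in the scene. Friction and masses are not known exactly. Their poses are not given: they have to be found in the camera images.
- insert: loose gauge insert, 0.2 to 0.4 kg: a bright steel hexagon foot 36 mm across flats, 41.6 mm across corners, 20 mm thick, with an upright flat bronze tang on top. Origin: centre of the underside; z up along the tang; two of the hexagon's flats face its +x and -x. It starts standing on the floor of the red box, at any yaw.
- tang (a point): centre of the top of the insert's tang, 66 mm above the insert's underside; same axes as the insert. The tang is 14 mm thick (along x) and 28 mm wide (along y) and reaches from 20 to 66 mm above the underside. Grip it across its 14 mm, at about 48 mm height, so that the fingertips stay above the foot.
- gauge_base: fixed bright steel height gauge base, 200 x 120 x 32 mm, column removed. Origin: on the counter straight under the pocket's centre; the block runs from x = -65 to +135 mm and y = -60 to +60 mm. A dark column socket, 42 mm across, reaching 54 mm above the counter, stands at x = +95 mm. In the block is a pocket, 62 x 62 mm, sides along x and y (see pocket, ring_hole).
- pocket (a point): centre of the pocket's mouth, level with the base's top, 32 mm above the counter; axes as the base. The pocket is 8 mm deep down to the flat top of a bronze key ring, 24 mm above the counter, and a foot resting on the ring stands 12 mm proud of the base. Fully home, the foot's top is flush with the base's top and its underside 12 mm above the counter.
- ring_hole (a point): nominal place of the ring's hexagon hole: pocket's centre, 24 mm above the counter. Hole 39 mm across flats, sharp-edged, flat floor 12 mm below. The true hole, not reported, lies up to 4.5 mm either way in base x and in y from here, turned up to 0.1 rad either way from two flats facing base +x and -x. It is rigid and the same all episode. Any of six ways round fits.
- gauge_box: fixed open red fibre box, 140 (x) x 110 (y) x 24 mm high, walls 5 mm, inner floor 5 mm above the counter. Origin: centre of the underside.
- bell: loose brass push button bell, 68 mm across, 44 mm high, a bystander. Origin: centre of the underside.
- clip: loose bronze template clip, 75 x 30 x 26 mm, a bystander. Origin: underside, middle.
- dividers: loose grey cast dividers lying flat, about 170 mm long and 60 mm over the points, 15 mm high, a bystander. Origin: underside, near the middle; joint towards -x.
There are look-alikes about, which are no part of the job. Of the things like the insert, leave any that is black or blue; of the rest the smaller one is meant.

How it is judged:
By the outcome, as a careful person would: the job done as asked, in the order asked, and still so for the second after the job is handed in, with the robot touching nothing.
It also fails if it takes over 72 s, if anything falls off the work surface, if the arm or the gripper's body presses on something with over 40 N, if the wrist force passes 120 N, or if a joint passes its speed limit or range.

## Robot

A 6-joint arm with a two-finger parallel gripper is mounted at the origin on the work surface. World frame = base frame: x ahead of the robot, y to its left, z up, the work surface at z = 0. Lengths are in mm, angles in degrees, forces in N, time in s.
With the tool pointing down it reaches from about 350 to 850 mm from the base axis. Payload 8.1 kg.
Tool frame: the origin (TCP) lies midway between the tips of the shut fingers; the grasp point (between the pads) lies 19 mm behind it; z points along the fingers, y is the line along which they close (so a half turn about z gives the same grasp; the last joint's range is limited). The gripper opens to 85 mm and grips with 20 to 120 N. Pads are 22 mm wide; open, the fingers measure 114 mm over their backs; the gripper's body (76 mm by 85 mm) begins 54 mm behind the grasp point. The pads swing forward as they close: fully open they stand 13 mm farther back than shut.
Start: joints at [-81.44, 7.471, 85.268, -0, 87.261, -4.893], TCP at [139.609, -583.536, 231.292] pointing down, gripper open.
Joint ranges: [-169.43, 169.43], [-51.17, 129.36], [1.28, 143.12], [-76.62, 256.62], [0, 156.53], [-152.29, 152.29]. Speed limits (degrees/s): [136.94, 136.94, 159.86, 180, 180, 180].

## Interface

Orientations are given as [roll, pitch, yaw] about the fixed x, y, z axes, in that order (R = Rz(yaw) Ry(pitch) Rx(roll)).
In Python, from bench import r gives the robot as it stands.
- The arm moves only by the tool apply_moves, never from a script. Its argument "steps" is a list of rows, each a list of 7 numbers: the opening, from -1 (shut) to 1 (fully open), then the shift along the tool's x, y, z in mm, then the turn, a rotation vector about the tool's x, y, z in units of 5 degrees (1.0 is 5 degrees). A call has exactly 8 rows; each row shifts and turns the commanded pose from where the row before left it, along the tool's axes as they then stand; what a row does not reach is not made up. A row lasts 1/10 s, in which the tool goes at most 50 mm and 8.59 degrees, less where a joint would pass 70% of its speed; a pose out of reach is approached as far as the arm can. A call is refused whole if a number of a shift passes 50 or a number of a turn 1, either way. A call with a gripper value outside its range is refused whole. The fingers move at their own pace and stop on an object; "squeeze" is the grip in N (left out, the last holds). Time passes only in rows, so rows that do not move let the fingers close, or fill a call up. It gives the time, the measured TCP pose, the force, the opening and the grip force at its end, in the units of the state.
- r.sense(): the state, without advancing time (a new reading comes with each control period).
- r.snapshot(name): name is "side" or "top" or "wrist"; returns a dict with "color" (480x640x3 uint8, blue, green, red), "depth" (480x640 float32, mm along the optical axis (not along the pixel's ray), 0 where there is no reading), "mtx" (3x3 intrinsics, pixels), "T" (4x4, takes a point from camera to world coordinates); the wrist camera has in their place "hand_eye" (4x4, takes a point from camera to tool coordinates, whose origin is the TCP and whose axes are the flange's). Camera axes: x right, y down, z forward; pixel columns grow to the right and rows downward; lengths in mm; the calibration is good to about 2 mm. The wrist camera is an equidistant fisheye: a pixel r from the principal point sees the ray r / f radians off the axis. A picture is of the moment at which its call begins: read the wrist's pose just before it.
- r.hand_in(): hands the job in; it is judged then, once.
The state is a dict: "time": time; "joint_pos": joint angles; "qd": joint speeds; "joint_efforts": joint torques, N m; "tool_pos": TCP position; "tcp_rot": TCP orientation; "ft_force": force on the tool from outside, world axes, zero at the start; "wrist_torque": the same for the moment, N m; "finger_gap": finger opening in mm; "grip_force": force on a finger pad.
Only numpy, scipy, OpenCV 4.12 (cv2) and the standard library are available. Lean on these libraries where they do the work, as an engineer would, in place of code of your own. Each camera call takes 0.05 s, during which the arm holds its last target. There are 200 camera calls.

## Working session

There is one attempt and no reset: what is moved stays moved. The work goes in short steps, Python scripts to look and compute and a tool call to move; the robot and the scene stay as the last step left them, time stands still between calls to the robot, and variables do not carry over. Pictures are saved under pics/ and viewed, at most 10 in all, crops included, and the job is handed in when it is done.

Besides the shell and the picture viewer there is one more tool, called after ">>>" by a JSON object that holds its "name" and its "arguments". apply_moves: Moves the arm, as the interface text tells. Its arguments: {"type":"object","properties":{"steps":{"type":"array"},"squeeze":{"type":"number"}},"required":["steps"]}

```bash
ls; mkdir -p pics; python3 - <<'E'
from bench import r
import cv2,numpy as np
print(r.sense())
for n in ("top","side"):
    s=r.snapshot(n); cv2.imwrite(f"pics/{n}0.png",s["color"]); np.savez(f"{n}0.npz",**s)
    print(n,s["mtx"].tolist(),np.round(s["T"],3).tolist())
E
```

```text
pics
{'time': 0.0, 'joint_pos': array([-8.14393607e+01,  7.51642962e+00,  8.53297962e+01,  1.07070141e-05,
        8.72605711e+01, -4.89401843e+00]), 'qd': array([-0.03916717, -0.00951541, -0.04066978, -0.04341864,  0.00417264,
        0.07890895]), 'joint_efforts': array([-1.34418701e-04, -5.69392061e+01, -5.00562823e+01, -3.84221694e-04,
        1.46655750e-02, -1.64530832e-05]), 'tool_pos': array([ 139.53551827, -582.98512398,  230.22569241]), 'tcp_rot': array([-1.79893593e+02, -9.12180282e-03,  1.34546487e+01]), 'ft_force': array([ 0.24886116,  0.50150598, -0.78784625]), 'wrist_torque': array([-0.00136874,  0.01057526,  0.01267269]), 'grip_force': 0.0, 'finger_gap': 85.31045125881953}
top [[448.665724830841, 0.0, 319.7959532709128], [0.0, 448.665724830841, 242.5835067311017], [0.0, 0.0, 1.0]] [[-0.001, -0.997, 0.076, 501.97], [-1.0, 0.001, 0.002, -4.299], [-0.003, -0.076, -0.997, 1111.338], [0.0, 0.0, 0.0, 1.0]]
side [[483.5773788346166, 0.0, 319.5725002204159], [0.0, 483.5773788346166, 239.14644792707097], [0.0, 0.0, 1.0]] [[0.991, -0.094, 0.097, 477.701], [-0.135, -0.662, 0.737, -788.296], [-0.005, -0.743, -0.669, 789.455], [0.0, 0.0, 0.0, 1.0]]
```

View pics/top0.png

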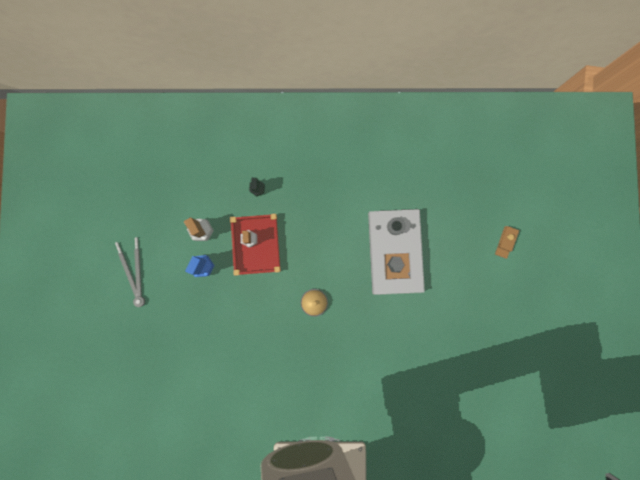

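View pics/side0.png

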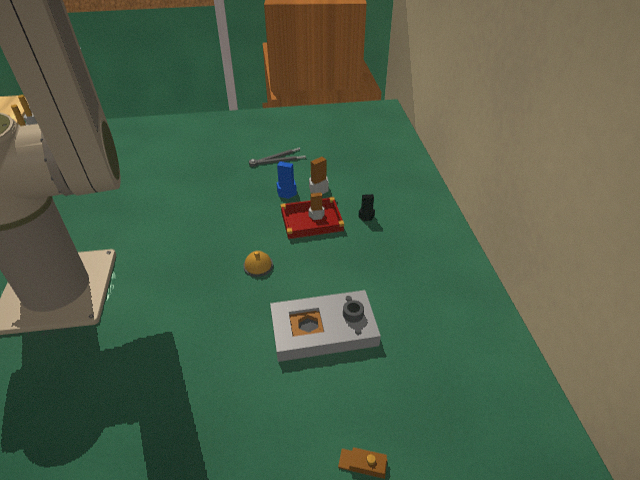

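Top view candidates: (249,238) small steel foot with bronze tang in the red box, (198,229) a larger copy outside the box, (200,266) blue, (257,187) black. The one at (249,238) fits: it is neither black nor blue, it is the smaller one, and it stands in the red box. The base is at about (397,251), with its ring hole at (397,265). Next I'll take rough measurements and enlarge a crop to confirm.

```bash
cat > h.py <<'E'
import numpy as np, cv2
from scipy.spatial.transform import Rotation as R
def load(n): return dict(np.load(f"{n}.npz"))
def ray(s,px):
    """pixels -> origin, unit-ish directions in world"""
    px=np.atleast_2d(np.asarray(px,float)); K=s["mtx"]
    a=(px-[K[0,2],K[1,2]])/[K[0,0],K[1,1]]
    if "fish" in s:
        t=np.linalg.norm(a,axis=1,keepdims=True); u=a/np.maximum(t,1e-9)
        d=np.hstack([u*np.sin(t),np.cos(t)])
    else: d=np.hstack([a,np.ones((len(a),1))])
    return s["T"][:3,3], d@s["T"][:3,:3].T
def onz(s,px,z):
    o,d=ray(s,px); return o+d*((z-o[2])/d[:,2:3])
def tri(s1,p1,s2,p2):
    A=np.zeros((3,3));b=np.zeros(3)
    for s,p in((s1,p1),(s2,p2)):
        o,d=ray(s,p); d=d[0]/np.linalg.norm(d[0]); M=np.eye(3)-np.outer(d,d); A+=M;b+=M@o
    return np.linalg.solve(A,b)
def wrist(name):
    from bench import r
    q=r.sense(); s=r.snapshot("wrist"); T=np.eye(4)
    T[:3,:3]=R.from_euler("xyz",q["tcp_rot"],degrees=True).as_matrix(); T[:3,3]=q["tool_pos"]
    s["T"]=T@s.pop("hand_eye"); s["fish"]=1; s["tool"]=T
    np.savez(f"{name}.npz",**s); cv2.imwrite(f"pics/{name}.png",s["color"]); return s
def cen(m,box):
    x0,y0,x1,y1=box; c=np.zeros_like(m); c[y0:y1,x0:x1]=m[y0:y1,x0:x1]
    cs,_=cv2.findContours(c,cv2.RETR_EXTERNAL,cv2.CHAIN_APPROX_NONE); return max(cs,key=cv2.contourArea)
E
python3 - <<'E'
from h import *
t,s=load("top0"),load("side0")
def grey(i): 
    h=cv2.cvtColor(i,cv2.COLOR_BGR2HSV); return ((h[...,1]<40)&(h[...,2]>110)).astype(np.uint8)*255
def red(i):
    h=cv2.cvtColor(i,cv2.COLOR_BGR2HSV); return (((h[...,0]<6)|(h[...,0]>174))&(h[...,1]>150)).astype(np.uint8)*255
c=cen(grey(t["color"]),(350,190,440,310)); rc=cv2.minAreaRect(c); b=cv2.boxPoints(rc)
print("base corners z32",onz(t,b,32).round(1).tolist()); 
w=onz(t,b,32)[:,:2]; print(cv2.minAreaRect(w.astype(np.float32)))
c=cen(red(t["color"]),(220,200,290,290)); w=onz(t,c[:,0],24)[:,:2]; print("box",cv2.minAreaRect(w.astype(np.float32)))
# tang tops: top view / side view by eye, triangulated
print("insert tang",tri(t,(247,237),s,(316,197)), "hole",tri(t,(397,264.5),s,(308,323.5)))
print("depth tang",t["depth"][232:244,242:256].min(), "base",t["depth"][240,385],"table",t["depth"][350,350])
i=np.hstack([cv2.resize(t["color"][205:285,180:290],None,fx=4,fy=4),cv2.resize(s["color"][140:245,250:340],(300,320))])
cv2.imwrite("pics/crop0.png",i)
E
```

```text
base corners z32 [[661.3, -117.6, 32.0], [667.7, -245.2, 32.0], [464.7, -251.8, 32.0], [458.4, -126.0, 32.0]]
((563.0384521484375, -185.57498168945312), (204.16293334960938, 127.77067565917969), 2.3766958713531494)
box ((582.8642578125, 146.25833129882812), (137.66981506347656, 91.40713500976562), 7.431981563568115)
insert tang [595.34917722 169.10152555  62.66655315] hole [ 531.76633104 -188.63001614   23.07788477]
depth tang 0.0 base 1085.7241 table 1097.8966
```

View pics/crop0.png

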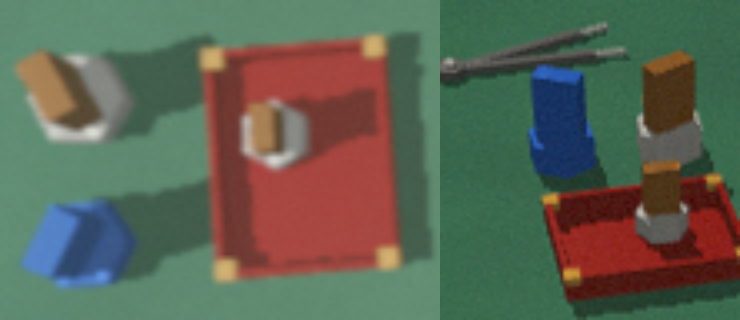

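The crop confirms it. The boxed insert (tang top about (265,115) in the left panel) is the smaller of the two bronze and steel ones. Its tang's wide side runs roughly along world x. I'll go over the base first, since it lies on the way.

>>> {"name": "apply_moves", "arguments": {"steps": [[1,40,-27,0,0,0,0],[1,40,-27,0,0,0,0],[1,40,-27,0,0,0,0],[1,40,-27,0,0,0,0],[1,40,-27,0,0,0,0],[1,40,-27,0,0,0,0],[1,40,-27,0,0,0,0],[1,40,-27,0,0,0,0]]}}

```text
time: 0.9
tool_pos: [401.4, -297.2, 231.0]
tcp_rot: [-180.0, 0.0, 13.4]
ft_force: [1.6, 0.3, 0.2]
finger_gap: 85.1
grip_force: 0.0
```

>>> {"name": "apply_moves", "arguments": {"steps": [[1,40,-27,0,0,0,0],[1,40,-27,0,0,0,0],[1,40,-27,0,0,0,0],[1,0,0,0,0,0,0.9],[1,0,0,0,0,0,0.9],[1,0,0,0,0,0,0.9],[1,0,0,0,0,0,0],[1,0,0,0,0,0,0]]}}

```text
time: 1.7
tool_pos: [498.2, -192.3, 230.9]
tcp_rot: [-180.0, 0.0, 0.1]
ft_force: [-0.2, 0.2, 0.5]
finger_gap: 85.4
grip_force: 0.0
```

```bash
python3 - <<'E'
from h import *
s=wrist("w1"); print(s["tool"].round(2).tolist(), s["mtx"].tolist(), s["T"].round(3).tolist())
E
```

```text
[[1.0, 0.0, -0.0, 498.23], [0.0, -1.0, 0.0, -192.26], [-0.0, -0.0, -1.0, 230.95], [0.0, 0.0, 0.0, 1.0]] [[371.64829954431775, 0.0, 320.02135858460576], [0.0, 371.64829954431775, 240.572001265515], [0.0, 0.0, 1.0]] [[0.002, -0.947, -0.321, 581.726], [-1.0, -0.003, 0.002, -191.27], [-0.003, 0.321, -0.947, 372.999], [0.0, 0.0, 0.0, 1.0]]
```

View pics/w1.png

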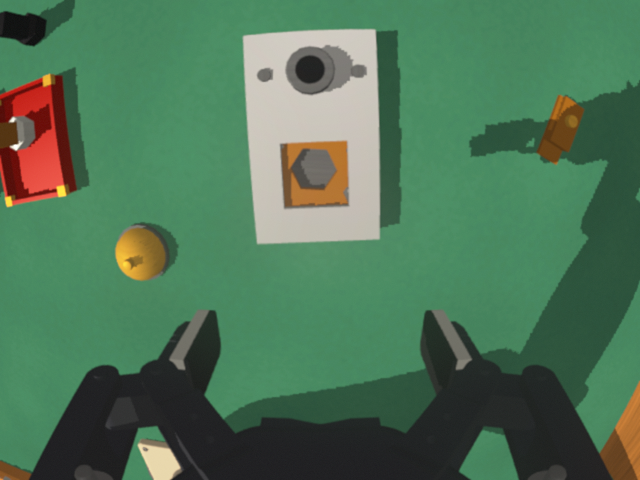

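The wrist view shows the base clearly: the bronze ring at (316,175), the dark hexagon hole at (315,168) and the socket at (311,70). The box is at the left edge. I'll measure the hole here and then move on to the insert.

```bash
cat >> h.py <<'E'
def hole(s,rough,verbose=1):
    """ring hole outline at z=24 by bronze mask; base block rect at z=32"""
    i=s["color"]; h=cv2.cvtColor(i,cv2.COLOR_BGR2HSV)
    br=((h[...,0]>6)&(h[...,0]<24)&(h[...,1]>120)).astype(np.uint8)*255
    cs,_=cv2.findContours(255-br,cv2.RETR_LIST,cv2.CHAIN_APPROX_NONE)
    out=None
    for c in cs:
        w=onz(s,c[:,0],24)[:,:2].astype(np.float32); a=cv2.contourArea(w)
        if 600<a<2500 and cv2.pointPolygonTest(w,rough,False)>0:
            hu=cv2.convexHull(w); m=cv2.moments(hu); out=w
            print("hole area",a,"hull",cv2.contourArea(hu),"(ideal 1317) cen",m["m10"]/m["m00"],m["m01"]/m["m00"])
            for d in range(-30,30,2):
                pass
            ang=np.radians(np.arange(-30,30,1)); 
            wid=[np.mean([np.ptp(hu[:,0]@[np.cos(q),np.sin(q)]) for q in a+np.radians([0,60,120])]) for a in ang]
            print("flat dir deg",np.degrees(ang[np.argmin(wid)]),"AF",min(wid),"AC",max(wid))
            for q in ang[np.argmin(wid)]+np.radians([0,60,120]):
                p=hu[:,0]@[np.cos(q),np.sin(q)]; print("  flats at",p.min().round(1),p.max().round(1),"mid",((p.min()+p.max())/2).round(2))
    return out
def base(s,box):
    h=cv2.cvtColor(s["color"],cv2.COLOR_BGR2HSV); g=((h[...,1]<45)&(h[...,2]>150)).astype(np.uint8)*255
    c=cen(g,box); w=onz(s,c[:,0],32)[:,:2].astype(np.float32); rc=cv2.minAreaRect(w); print("base rect",rc); return w
E
python3 - <<'E'
from h import *
s=load("w1"); hole(s,(531,-188)); base(s,(230,20,400,260))
cv2.imwrite("pics/c1.png",cv2.resize(s["color"][130:220,265:365],None,fx=6,fy=6,interpolation=cv2.INTER_NEAREST))
E
```

```text
hole area 1169.3339998642914 hull 1204.1061925138347 (ideal 1317) cen 535.0605387717125 -184.10750410699063
flat dir deg -3.0000000000000004 AF 37.681882104222275 AC 42.1366930116403
  flats at 525.4 562.8 mid 544.1
  flats at 118.2 155.9 mid 137.08
  flats at -425.9 -387.9 mid -406.91
base rect ((565.0166625976562, -184.0000762939453), (200.4766845703125, 120.3240966796875), 2.3714654445648193)
```

View pics/c1.png

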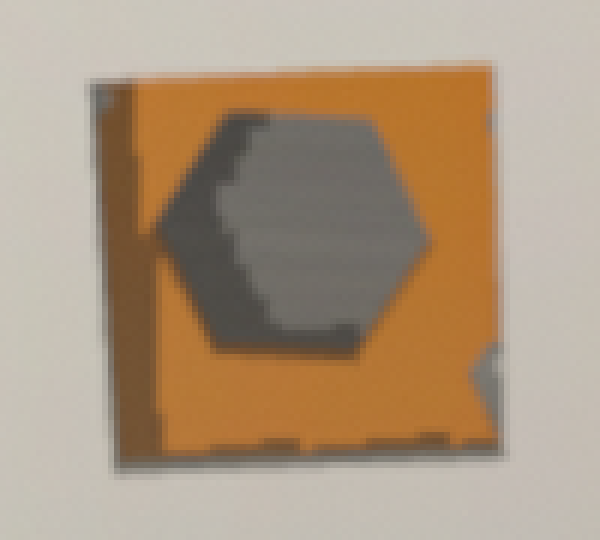

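The crop shows the hexagon hole from (155,235) to (430,240) with its flats up and down the picture. The camera sees it obliquely, so I'll look again from straight above. That second view also gives the heights.

>>> {"name": "apply_moves", "arguments": {"steps": [[1,-25,0,25,0,0,0],[1,-25,0,25,0,0,0],[1,0,0,20,0,0,0],[1,0,0,0,0,0,0],[1,0,0,0,0,0,0],[1,0,0,0,0,0,0],[1,0,0,0,0,0,0],[1,0,0,0,0,0,0]]}}

```text
time: 2.55
tool_pos: [449.2, -192.6, 162.4]
tcp_rot: [180.0, -0.1, -0.0]
ft_force: [-0.4, 0.9, 0.1]
finger_gap: 85.6
grip_force: 0.0
```

```bash
python3 - <<'E'
from h import *
s=wrist("w2"); print(s["T"][:3,3]); w2=hole(s,(533,-185)); b2=base(s,(150,0,500,330))
a=load("w1"); 
# heights: hull corners / hole extremes by triangulation
def holepx(s):
    h=cv2.cvtColor(s["color"],cv2.COLOR_BGR2HSV)
    br=((h[...,0]>6)&(h[...,0]<24)&(h[...,1]>120)).astype(np.uint8)*255
    cs,_=cv2.findContours(255-br,cv2.RETR_LIST,cv2.CHAIN_APPROX_NONE)
    for c in cs:
        w=onz(s,c[:,0],24)[:,:2].astype(np.float32)
        if 600<cv2.contourArea(w)<2500 and cv2.pointPolygonTest(w,(533,-185),False)>0: return c[:,0]
p1,p2=holepx(a),holepx(s)
for f in (lambda p:p[p[:,0]==p[:,0].min()].mean(0),lambda p:p[p[:,0]==p[:,0].max()].mean(0)):
    print("hole left/right corner",tri(a,f(p1),s,f(p2)).round(1))
def bc(s,box):
    h=cv2.cvtColor(s["color"],cv2.COLOR_BGR2HSV); g=((h[...,1]<45)&(h[...,2]>150)).astype(np.uint8)*255
    c=cen(g,box)[:,0]; q=onz(s,c,32); return [c[np.argmax(q[:,0]*i+q[:,1]*j)] for i,j in((1,1),(1,-1),(-1,-1),(-1,1))]
for u,v in zip(bc(a,(230,20,400,260)),bc(s,(150,0,500,330))): print("corner",tri(a,u,s,v).round(1))
cv2.imwrite("pics/c2.png",cv2.resize(s["color"][60:300,190:450],None,fx=2.4,fy=2.4))
E
```

```text
[ 532.43804041 -191.58148311  304.58892903]
hole area 1168.7796797980554 hull 1194.315180212725 (ideal 1317) cen 534.236579784531 -184.33252228917837
flat dir deg -3.0000000000000004 AF 37.492773368856795 AC 42.10424563353828
  flats at 524.6 562.0 mid 543.27
  flats at 117.5 155.2 mid 136.39
  flats at -425.5 -388.1 mid -406.78
base rect ((547.416015625, -184.85601806640625), (165.16650390625, 120.19979858398438), 2.425086498260498)
hole left/right corner [ 535.5 -163.4   23.9]
hole left/right corner [ 533.1 -205.9   13.3]
corner [ 722.   -59.7 -233.7]
corner [ 755.  -299.3 -334.7]
corner [ 463.6 -250.4   16. ]
corner [ 461.8 -128.    27.8]
```

View pics/c2.png

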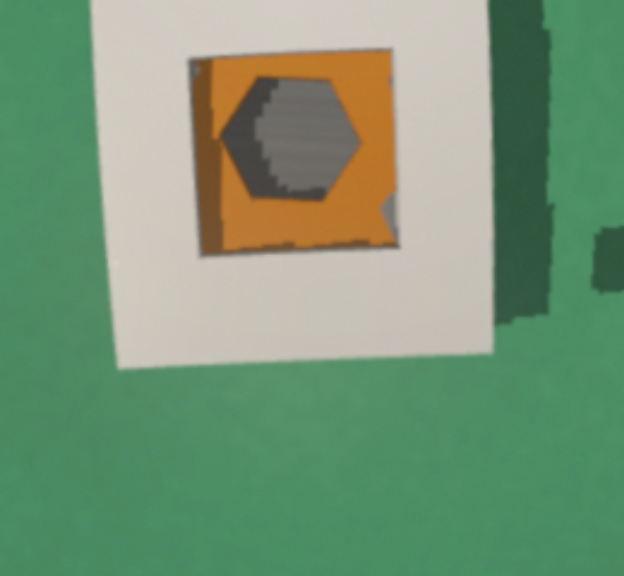

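The hole centre is at about (534.2,-184.3) and its flat normals are at -3°, the same from both views. Base yaw is 2.4°. Now the insert.

>>> {"name": "apply_moves", "arguments": {"steps": [[1,8,-45,-7,0,0,0],[1,8,-45,-7,0,0,0],[1,8,-45,-7,0,0,0],[1,8,-45,-7,0,0,0],[1,8,-45,-7,0,0,0],[1,8,-45,-7,0,0,0],[1,8,-45,-7,0,0,0],[1,8,-45,-7,0,0,0]]}}

```text
time: 3.4
tool_pos: [513.0, 169.8, 218.0]
tcp_rot: [-180.0, -0.1, -0.0]
ft_force: [0.7, -0.7, 0.2]
finger_gap: 85.2
grip_force: 0.0
```

>>> {"name": "apply_moves", "arguments": {"steps": [[1,0,0,0,0,0,0],[1,0,0,0,0,0,0],[1,0,0,0,0,0,0],[1,0,0,0,0,0,0],[1,0,0,0,0,0,0],[1,0,0,0,0,0,0],[1,0,0,0,0,0,0],[1,0,0,0,0,0,0]]}}

```text
time: 4.2
tool_pos: [512.8, 167.4, 217.3]
tcp_rot: [-180.0, -0.0, -0.1]
ft_force: [0.4, 0.7, -0.3]
finger_gap: 85.6
grip_force: 0.0
```

```bash
python3 - <<'E'
from h import *
s=wrist("w3"); print(s["tool"][:3,3],s["T"][:3,3])
cv2.imwrite("pics/c3.png",cv2.resize(s["color"][60:300,180:460],None,fx=2.5,fy=2.5))
E
```

```text
[512.77428223 167.3970552  217.32519859] [596.17680808 168.20600087 359.42883463]
```

View pics/c3.png

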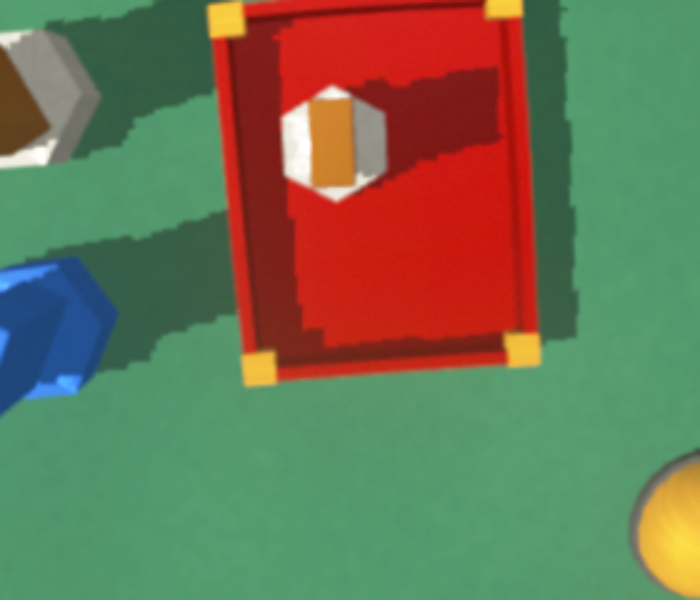

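The insert is almost straight below: tang at about (332,142) in the crop, with the hexagon around it. I'll measure both, using the given sizes to check the heights.

```bash
python3 - <<'E'
from h import *
s=load("w3"); h=cv2.cvtColor(s["color"],cv2.COLOR_BGR2HSV)
br=((h[...,0]>8)&(h[...,0]<20)&(h[...,1]>120)).astype(np.uint8)*255
c=cen(br,(285,90,345,145))[:,0]
for z in (66,71,76): print("tang",z,cv2.minAreaRect(onz(s,c,z)[:,:2].astype(np.float32)))
g=(((h[...,1]<60)&(h[...,2]>110))|(br>0)).astype(np.uint8)*255
c=cen(g,(285,90,345,145))[:,0]
for z in (20,25):
    w=cv2.convexHull(onz(s,c,z)[:,:2].astype(np.float32))[:,0]
    ang=np.radians(np.arange(-30,30,.5)); wid=[np.mean([np.ptp(w@[np.cos(q),np.sin(q)]) for q in a+np.radians([0,60,120])]) for a in ang]
    m=cv2.moments(w); print("hex",z,"flat dir",np.degrees(ang[np.argmin(wid)]),min(wid),max(wid),m["m10"]/m["m00"],m["m01"]/m["m00"])
t=load("top0");sd=load("side0")
P=np.array([595,169,71.])
# two-view height: tang-top centre in top view vs wrist view
hb=cv2.cvtColor(t["color"],cv2.COLOR_BGR2HSV); b=((hb[...,0]>6)&(hb[...,0]<20)&(hb[...,1]>100)).astype(np.uint8)*255
hs=cv2.cvtColor(sd["color"],cv2.COLOR_BGR2HSV); b2=((hs[...,0]>6)&(hs[...,0]<22)&(hs[...,1]>100)).astype(np.uint8)*255
cs=cen(b2,(300,190,330,212))[:,0]; print("side tang px",cs.min(0),cs.max(0))
cw=cen(br,(285,90,345,145)); m=cv2.moments(cw); pw=(m["m10"]/m["m00"],m["m01"]/m["m00"])
print("tri side(top edge row+1)/wrist",tri(sd,(cs[:,0].mean(),cs[:,1].min()+1),s,pw))
E
```

```text
tang 66 ((598.5453491210938, 174.77059936523438), (27.90824317932129, 13.154059410095215), 3.067697763442993)
tang 71 ((598.5050048828125, 174.65872192382812), (27.432666778564453, 12.929903984069824), 3.067728281021118)
tang 76 ((598.4646606445312, 174.546875), (26.95709991455078, 12.7057523727417), 3.0677590370178223)
hex 20 flat dir -28.0 36.29451777716759 39.36776229569271 597.5370504160243 175.16215247119112
hex 25 flat dir -28.0 35.759876926427914 38.78786005426384 597.517006141128 175.0596852705541
side tang px [310 192] [323 210]
tri side(top edge row+1)/wrist [597.77452505 174.71215166  70.68674054]
```

>>> {"name": "apply_moves", "arguments": {"steps": [[0,0,0,0,0,0,-0.6],[0,43,-1.4,0,0,0,0],[0,43,-1.4,0,0,0,0],[0,0,0,40,0,0,0],[0,0,0,40,0,0,0],[0,0,0,30,0,0,0],[0,0,0,0,0,0,0],[0,0,0,0,0,0,0]]}}

```text
time: 5.05
tool_pos: [598.2, 174.9, 107.5]
tcp_rot: [180.0, 0.1, 3.0]
ft_force: [1.0, 0.4, 0.7]
finger_gap: 42.6
grip_force: 0.0
```

```bash
python3 - <<'E'
from h import *
s=wrist("w4"); print(s["tool"][:3,3],s["T"][:3,3])
h=cv2.cvtColor(s["color"],cv2.COLOR_BGR2HSV); br=((h[...,0]>8)&(h[...,0]<20)&(h[...,1]>120)).astype(np.uint8)*255
cs,_=cv2.findContours(br,cv2.RETR_EXTERNAL,cv2.CHAIN_APPROX_NONE)
for c in cs:
    if cv2.contourArea(c)>150:
        w=onz(s,c[:,0],71)[:,:2].astype(np.float32); q=cv2.minAreaRect(w)
        if np.hypot(q[0][0]-598,q[0][1]-175)<40: print(q)
E
```

```text
[598.21448936 174.87211575 107.4616595 ] [681.67108867 180.09218304 249.46908294]
((605.2581787109375, 174.8615264892578), (41.0706787109375, 13.693000793457031), 2.3601739406585693)
```

>>> {"name": "apply_moves", "arguments": {"steps": [[0,0,0,30,0,0,0],[0,0,0,30,0,0,0],[0,0,0,13,0,0,0],[0,0,0,0,0,0,0],[-1,0,0,0,0,0,0],[-1,0,0,0,0,0,0],[-1,0,0,0,0,0,0],[-1,0,0,0,0,0,0]], "squeeze": 60}}

```text
time: 5.9
tool_pos: [600.3, 175.1, 36.8]
tcp_rot: [-180.0, -0.2, 2.9]
ft_force: [-0.1, -1.2, 7.0]
finger_gap: 13.5
grip_force: 63.2
```

>>> {"name": "apply_moves", "arguments": {"steps": [[-1,0,0,0,0,0,0],[-1,0,0,0,0,0,0],[-1,0,0,0,0,0,0],[-1,0,0,0,0,0,0],[-1,0,0,-10,0,0,0],[-1,0,0,-20,0,0,0],[-1,0,0,0,0,0,0],[-1,0,0,0,0,0,0]]}}

```text
time: 6.7
tool_pos: [598.9, 175.1, 64.8]
tcp_rot: [-180.0, -0.1, 3.0]
ft_force: [1.0, -0.1, -3.3]
finger_gap: 13.4
grip_force: 61.8
```

>>> {"name": "apply_moves", "arguments": {"steps": [[-1,0,0,-35,0,0,0],[-1,0,0,-35,0,0,0],[-1,-10,44,0,0,0,0],[-1,-10,44,0,0,0,0],[-1,-10,44,0,0,0,0],[-1,-10,44,0,0,0,0],[-1,-10,44,0,0,0,0],[-1,-10,44,0,0,0,0]]}}

```text
time: 7.5
tool_pos: [550.8, -93.2, 132.9]
tcp_rot: [-180.0, 0.1, 3.0]
ft_force: [1.3, 0.5, -3.4]
finger_gap: 13.2
grip_force: 61.6
```

>>> {"name": "apply_moves", "arguments": {"steps": [[-1,-12,45,0,0,0,0],[-1,-11,45,0,0,0,0],[-1,0,0,0,0,0,-0.96],[-1,0,0,0,0,0,-0.96],[-1,0,0,0,0,0,-0.96],[-1,0,0,0,0,0,-0.96],[-1,0,0,0,0,0,-0.96],[-1,0,0,0,0,0,0]]}}

```text
time: 8.3
tool_pos: [533.0, -182.6, 132.9]
tcp_rot: [-179.9, 0.1, 27.0]
ft_force: [0.1, 0.1, -4.1]
finger_gap: 13.3
grip_force: 61.9
```

>>> {"name": "apply_moves", "arguments": {"steps": [[-1,0,0,0,0,0,0],[-1,0,0,0,0,0,0],[-1,0,0,0,0,0,0],[-1,0,0,0,0,0,0],[-1,0,0,0,0,0,0],[-1,0,0,0,0,0,0],[-1,0,0,0,0,0,0],[-1,0,0,0,0,0,0]]}}

```text
time: 9.1
tool_pos: [533.8, -182.9, 134.3]
tcp_rot: [-180.0, -0.0, 26.9]
ft_force: [-0.2, -0.6, -4.1]
finger_gap: 13.0
grip_force: 61.9
```

```bash
python3 - <<'E'
from h import *
s=wrist("w5"); print(s["tool"].round(3).tolist(),s["T"][:3,3])
from bench import r; q=r.sense(); print(q["tcp_rot"],q["ft_force"],q["joint_pos"].round(1))
cv2.imwrite("pics/c5.png",s["color"])
E
```

```text
[[0.891, 0.453, 0.0, 533.83], [0.453, -0.891, 0.0, -182.893], [0.0, -0.0, -1.0, 134.296], [0.0, 0.0, 0.0, 1.0]] [ 608.24900442 -144.46294611  276.39690634]
[ 1.79998626e+02 -2.23187784e-03  2.69476909e+01] [-0.32533704  0.02214569 -3.94929345] [-24.1   5.8  97.4   0.   76.8  38.9]
```

View pics/c5.png

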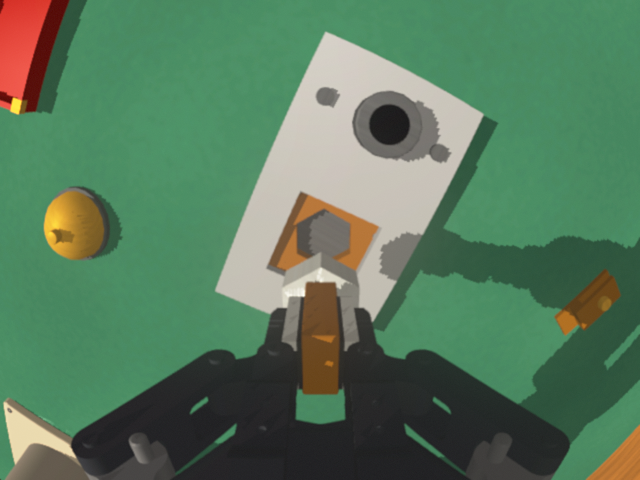

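Held squarely, with the foot at (320,275) and the hole beyond it at (323,232). Going down to just above the ring.

>>> {"name": "apply_moves", "arguments": {"steps": [[-1,0,1.4,20,0,0,0],[-1,0,0,25,0,0,0],[-1,0,0,20,0,0,0],[-1,0,0,5,0,0,0],[-1,0,0,0,0,0,0],[-1,0,0,0,0,0,0],[-1,0,0,0,0,0,0],[-1,0,0,0,0,0,0]]}}

```text
time: 9.95
tool_pos: [535.4, -184.5, 65.7]
tcp_rot: [179.9, -0.1, 27.0]
ft_force: [-0.0, -1.0, -3.4]
finger_gap: 13.2
grip_force: 61.8
```

>>> {"name": "apply_moves", "arguments": {"steps": [[-1,0,0,2,0,0,0],[-1,0,0,2,0,0,0],[-1,0,0,2,0,0,0],[-1,0,0,2,0,0,0],[-1,0,0,2,0,0,0],[-1,0,0,0,0,0,0],[-1,0,0,0,0,0,0],[-1,0,0,0,0,0,0]]}}

```text
time: 10.75
tool_pos: [534.5, -184.1, 54.3]
tcp_rot: [180.0, -0.0, 27.0]
ft_force: [1.0, 0.2, -3.9]
finger_gap: 13.4
grip_force: 61.8
```

>>> {"name": "apply_moves", "arguments": {"steps": [[-1,0,0,1,0,0,0],[-1,0,0,1,0,0,0],[-1,0,0,1,0,0,0],[-1,0,0,1,0,0,0],[-1,0,0,0,0,0,0],[-1,0,0,0,0,0,0],[-1,0,0,0,0,0,0],[-1,0,0,0,0,0,0]]}}

```text
time: 11.55
tool_pos: [534.5, -184.1, 50.3]
tcp_rot: [-180.0, -0.0, 27.0]
ft_force: [0.6, -0.3, -4.7]
finger_gap: 13.2
grip_force: 61.7
```

>>> {"name": "apply_moves", "arguments": {"steps": [[-1,0,0,1,0,0,0],[-1,0,0,1,0,0,0],[-1,0,0,1,0,0,0],[-1,0,0,1,0,0,0],[-1,0,0,0,0,0,0],[-1,0,0,0,0,0,0],[-1,0,0,0,0,0,0],[-1,0,0,0,0,0,0]]}}

```text
time: 12.35
tool_pos: [534.5, -184.2, 46.3]
tcp_rot: [180.0, -0.0, 27.0]
ft_force: [1.7, -0.3, -5.5]
finger_gap: 13.3
grip_force: 61.6
```

It has dropped into the hole with no resistance. Continuing to the floor.

>>> {"name": "apply_moves", "arguments": {"steps": [[-1,0,0,1,0,0,0],[-1,0,0,1,0,0,0],[-1,0,0,1,0,0,0],[-1,0,0,0.5,0,0,0],[-1,0,0,0,0,0,0],[-1,0,0,0,0,0,0],[-1,0,0,0,0,0,0],[-1,0,0,0,0,0,0]]}}

```text
time: 13.15
tool_pos: [534.7, -184.3, 43.8]
tcp_rot: [180.0, -0.0, 27.0]
ft_force: [-1.9, 1.7, 5.7]
finger_gap: 13.1
grip_force: 63.4
```

Contact at TCP z 43.8. The grasp was at 36.8 with the foot at 5, so the underside is at 12.0, which is fully home. Releasing and backing off.

>>> {"name": "apply_moves", "arguments": {"steps": [[-0.3,0,0,0,0,0,0],[-0.3,0,0,0,0,0,0],[-0.3,0,0,0,0,0,0],[-0.3,0,0,0,0,0,0],[-0.3,0,0,-10,0,0,0],[-0.3,0,0,-30,0,0,0],[-0.3,0,0,-40,0,0,0],[-0.3,0,0,-40,0,0,0]]}}

```text
time: 13.95
tool_pos: [534.0, -183.9, 164.4]
tcp_rot: [-180.0, 0.0, 27.0]
ft_force: [1.1, -0.7, 0.5]
finger_gap: 29.8
grip_force: 0.0
```

>>> {"name": "apply_moves", "arguments": {"steps": [[-0.3,-35,0,0,0,0,0],[-0.3,-35,0,0,0,0,0],[-0.3,0,0,0,0,0,0],[-0.3,0,0,0,0,0,0],[-0.3,0,0,0,0,0,0],[-0.3,0,0,0,0,0,0],[-0.3,0,0,0,0,0,0],[-0.3,0,0,0,0,0,0]]}}

```text
time: 14.75
tool_pos: [472.4, -215.6, 162.7]
tcp_rot: [-180.0, 0.0, 27.0]
ft_force: [-0.7, 0.1, 0.1]
finger_gap: 29.7
grip_force: 0.0
```

```bash
python3 - <<'E'
from h import *
s=wrist("w6"); print(s["tool"][:3,3],s["T"][:3,3])
from bench import r
h=cv2.cvtColor(s["color"],cv2.COLOR_BGR2HSV); br=((h[...,0]>8)&(h[...,0]<20)&(h[...,1]>120)).astype(np.uint8)*255
sd=r.snapshot("side")
a=cv2.resize(s["color"][100:330,190:450],(520,460)); b=cv2.resize(sd["color"][270:375,255:390],(280,218))
o=np.zeros((460,800,3),np.uint8); o[:,:520]=a; o[:218,520:]=b; cv2.imwrite("pics/c6.png",o)
E
```

```text
[ 472.39229976 -215.55839124  162.65306671] [ 546.82266995 -177.09595131  304.73988841]
```

View pics/c6.png

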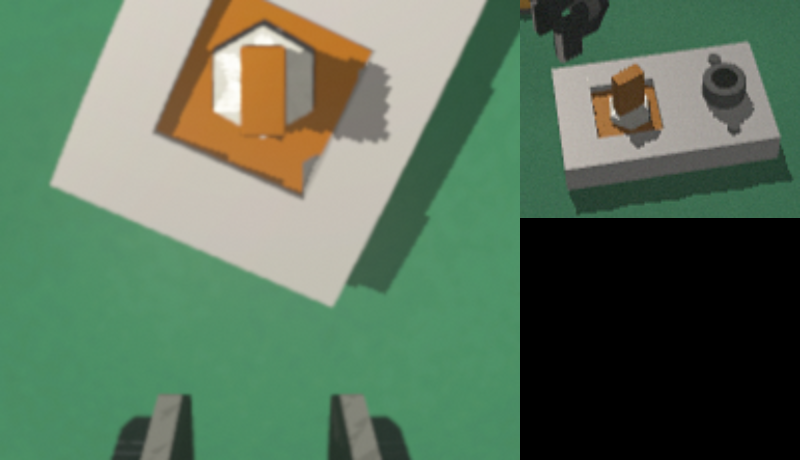

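The foot sits inside the ring's hole, with a thin dark gap along its upper edges at (262,25). The side view shows it upright and low. I'll check that the tang top is at 78 mm before handing in.

```bash
python3 - <<'E'
from h import *
from bench import r
s=load("w6"); sd=r.snapshot("side"); d=sd["depth"]
v,u=np.mgrid[270:375,255:390]; z=d[v,u]; o,dr=ray(sd,np.c_[u.ravel(),v.ravel()]); P=o+dr*z.reshape(-1,1)
P=P[(z.ravel()>0)&(np.hypot(P[:,0]-534,P[:,1]+184)<25)]
base=(o+dr*z.reshape(-1,1)); base=base[(z.ravel()>0)&(np.abs(base[:,0]-490)<15)&(np.abs(base[:,1]+185)<40)]
print("depth tang top z",np.percentile(P[:,2],[90,97,99.5]).round(1),"base top",np.median(base[:,2]).round(1))
hs=cv2.cvtColor(sd["color"],cv2.COLOR_BGR2HSV); p=(307.5,303.5)
b=((hs[...,0]>6)&(hs[...,0]<22)&(hs[...,1]>100)); ys,xs=np.nonzero(b[290:322,285:330]); 
top=ys.min()+290; print("side top row",top,"cols",xs[ys==ys.min()]+285)
# tang top centre in wrist image (crop 263,68 of 2x -> rows/cols), top face spans crop y45..~130
h=cv2.cvtColor(s["color"],cv2.COLOR_BGR2HSV)
row=(262.5/2+190,45/2+100); sidep=(xs[ys==ys.min()].mean()+285,top)
w=onz(s,[(241/2+190,100/2+100),(285/2+190,100/2+100)],78); print("tang thickness if at 78:",np.linalg.norm(w[0]-w[1]), "at 90:",np.linalg.norm(np.subtract(*onz(s,[(241/2+190,150),(285/2+190,150)],90))))
print("tri far tang-top corner",tri(s,(285/2+190,45/2+100),sd,sidep))
E
```

```text
depth tang top z [77.1 78.3 79.6] base top 30.7
side top row 301 cols [309 310 311]
tang thickness if at 78: 13.338243894739593 at 90: 12.632329607391608
tri far tang-top corner [ 543.31116749 -183.5514047    83.71051605]
```

```bash
python3 -c "
from bench import r
print(r.hand_in())"
```

```text
the job is handed in; nothing more can be done
None
```

The insert is fully home in the height gauge base pocket (tang top measured at about 78 mm, as it should be when flush), the gripper has let go and backed clear, and the job was handed in at about 15 s; the bell, clip and dividers were not touched.

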